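# Turn over the cast covers and reject the one without a boss

### The job

Two bare cast covers lie open side down on the bench: turn each one over and look inside. Lay the cover that has its big round central boss (like the yellow sample) in the green tray and the one missing it in the red tray, both flat on their closed backs with the open side up. Set them down rather than dropping them, let go, and leave the sample, tools and containers where they are.

Things in the scene. Friction and masses are not known exactly. Their poses are not given: they have to be found in the camera images.
- casting_a: bare aluminium cover A: box 90 (x) x 56 (y) x 40 mm (z), 0.35 kg, 7 mm walls, one broad side closed (flat back, z axis points out of it), the other open. Origin: block centre, 20 mm up when flat, 45 when stood on an end (stable). Starts flat, open side down (z up); turned over, z points down. One cover has a central round boss inside (28 mm wide, 22 tall), one lacks it; both have small corner lugs
- casting_a_boss (a point): point on the z axis of cover A: the end face of its central boss if it has one (then 10 mm from the cover's origin towards the open side); if the boss is missing, the bare inner floor (then 12 mm from the origin towards the closed back)
- casting_b: bare aluminium cover B: box 90 (x) x 56 (y) x 40 mm (z), 0.35 kg, 7 mm walls, one broad side closed (flat back, z axis points out of it), the other open. Origin: block centre, 20 mm up when flat, 45 when stood on an end (stable). Starts flat, open side down (z up); turned over, z points down. One cover has a central round boss inside (28 mm wide, 22 tall), one lacks it; both have small corner lugs
- casting_b_boss (a point): point on the z axis of cover B: the end face of its central boss if it has one (then 10 mm from the cover's origin towards the open side); if the boss is missing, the bare inner floor (then 12 mm from the origin towards the closed back)
- good_tray: green shallow tray, fixed to the bench, 190 mm (its x axis) x 160 mm (y), origin at the centre of its underside; floor top 5 mm above the origin, walls 5 mm thick reaching 14 mm; for the good cover. Either side of the bench
- reject_tray: red shallow tray, fixed to the bench, 190 mm (its x axis) x 160 mm (y), origin at the centre of its underside; floor top 5 mm above the origin, walls 5 mm thick reaching 14 mm; for the cover without a boss. Either side of the bench
- sample: yellow-painted sample cover of the same size and shape with its boss, lying open side up towards the far side; shows what a good one looks like; not to be moved. Origin at its centre
- hammer: hammer, 280 mm long, lying at the right of the bench; bystander
- wrench: steel wrench, 180 mm long, lying at the left of the bench; bystander
- brush: brush, 200 mm long, lying at the left of the bench; bystander
- oil: blue plastic oil bottle, 64 mm diameter, 170 mm tall, origin at its foot, far side; bystander
- tin: grey tin, 90 mm diameter, 100 mm tall, origin at its foot, far side; bystander
- square: engineer's try square, 75 mm dark stock and 95 mm steel blade, lying at the near right; bystander
There are look-alikes about, which are no part of the job. Several things have the shape of the good_tray; the one meant has the colours described above.

How it is judged:
By the outcome, as a careful person would: the job done as asked, in the order asked, and still so for the second after the job is handed in, with the robot touching nothing.
It also fails if it takes over 72 s, if anything falls off the work surface, if the arm or the gripper's body presses on something with over 40 N, if the wrist force passes 120 N, or if a joint passes its speed limit or range.

### The arm

A 7-joint arm with a two-finger parallel gripper is mounted at the origin on the work surface. World frame = base frame: x ahead of the robot, y to its left, z up, the work surface at z = 0. Lengths are in m, angles in rad, forces in N, time in s.
With the tool pointing down it reaches from about 0.425 to 0.875 m from the base axis. Payload 8.4 kg.
Tool frame: the origin (TCP) lies midway between the tips of the shut fingers; the grasp point (between the pads) lies 19 mm behind it (arm.tcp_to_grasp is the distance from the TCP to the grasp point, in m); z points along the fingers, y is the line along which they close (so a half turn about z gives the same grasp; the last joint's range is limited). The gripper opens to 85 mm and grips with 20 to 120 N. Pads are 22 mm wide; open, the fingers measure 114 mm over their backs; the gripper's body (76 mm by 85 mm) begins 54 mm behind the grasp point. The pads swing forward as they close: fully open they stand 13 mm farther back than shut.
Start: joints at [1.161, 0.333, 0.04, 1.465, -0.013, 1.343, -0.059], TCP at [0.199, -0.619, 0.231] pointing down, gripper open.
Joint ranges: [-2.58, 2.58], [-0.38, 2.09], [-1.3, 1.39], [0.25, 2.4], [-1.5, 4.64], [0.08, 2.09], [-2.65, 2.65]. Speed limits (rad/s): [2.22, 2.22, 2.79, 2.79, 3.14, 3.14, 3.14].

### API

Orientations are given as a unit quaternion [x, y, z, w].
In Python, from plant import readout, eyes, order, arm gives the robot as it stands.
- The arm moves only by the shell command python3 -m inch 'ROWS' [FORCE]. ROWS is JSON, a list of rows, each a list of 3 entries, a list of its own where there are three numbers: the turn, a rotation vector about the world's x, y, z in units of 5 degrees (1.0 is 5 degrees), then the shift along the world's x, y, z in units of 25 mm (1.0 is 25 mm), then the finger opening in mm, from 0 to 85.4. In form: [[[rx, ry, rz], [dx, dy, dz], gripper], ...]. A call has 1 to 20 rows; each row shifts and turns the commanded pose from where the row before left it; what a row does not reach is not made up. A row lasts 1/12 s, in which the tool goes at most 41.7 mm and 7.16 degrees, less where a joint would pass 70% of its speed; a pose out of reach is approached as far as the arm can. A call is refused whole if a number of a shift passes 1 or a number of a turn 1, either way. A call with a gripper value outside its range is refused whole. The fingers move at their own pace and stop on an object; FORCE is the grip in N (left out, the last holds). Time passes only in rows, so rows that do not move let the fingers close. It gives the time, the measured TCP pose, the force, the opening and the grip force at its end, in the units of the state.
- readout.sense(): the state, without advancing time (a new reading comes with each control period).
- eyes.read_camera(name): name is "scene" or "top" or "wrist"; returns a dict with "image" (384x512x3 uint8, red, green, blue), "mtx" (3x3 intrinsics, pixels), "T" (4x4, takes a point from camera to world coordinates). Camera axes: x right, y down, z forward; pixel columns grow to the right and rows downward; lengths in m; the calibration is good to about 2 mm. A picture is of the moment at which its call begins. There is no depth.
- order.sign_off(): hands the job in; it is judged then, once.
The state is a dict: "time": time; "joint_pos": joint angles; "qd": joint speeds; "joint_efforts": joint torques, N m; "tool_pos": TCP position; "eef_rot": TCP orientation; "ft_force": force on the tool from outside, world axes, zero at the start; "ft_torque": the same for the moment, N m; "opening": opening from 0.0 (shut) to 1.0 (fully open); "gripper_force": force on a finger pad.
Only numpy, scipy, OpenCV 4.12 (cv2) and the standard library are available. Lean on these libraries where they do the work, as an engineer would, in place of code of your own. Each camera call takes 0.05 s, during which the arm holds its last target. There are 200 camera calls.

## Working session

There is one attempt and no reset: what is moved stays moved. The work goes in short steps, Python scripts to look and compute and a shell command to move; the robot and the scene stay as the last step left them, time stands still between calls to the robot, and variables do not carry over. Pictures are saved under pics/ and viewed, at most 10 in all, crops included, and the job is handed in when it is done.

```bash
ls; mkdir -p pics; python3 - <<'E'
from plant import readout,eyes,arm
import cv2,numpy as np
s=readout.sense();print(s)
a={}
for n in("scene","top"):
    c=eyes.read_camera(n);cv2.imwrite(f"pics/{n}0.png",c["image"][:,:,::-1]);np.savez(f"{n}0.npz",**c);print(n,c["mtx"].tolist(),c["T"].round(3).tolist())
E
```

```text
pics
{'time': 0.0, 'joint_pos': array([ 1.16076864,  0.33387946,  0.0398674 ,  1.4662631 , -0.01339585,
        1.34334156, -0.05851906]), 'qd': array([ 0.00063004, -0.00100459, -0.00177816,  0.00053797, -0.00208051,
        0.00126741,  0.00121521]), 'joint_efforts': array([ 9.72567395e-04, -6.58553410e+01,  1.36608783e+00, -4.05575788e+01,
        1.68242276e-02,  1.25645104e-02,  5.26425163e-05]), 'tool_pos': array([ 0.19863205, -0.61841603,  0.23044552]), 'eef_rot': array([ 9.87949490e-01,  1.54774495e-01, -1.80369205e-04, -7.92544361e-04]), 'ft_force': array([ 0.33724937, -0.27096052, -0.40187896]), 'ft_torque': array([-0.04050575, -0.0146265 , -0.02580216]), 'gripper_force': 0.0, 'opening': 1.0030049660429825}
scene [[430.4245689270501, 0.0, 256.37519736842944], [0.0, 430.4245689270501, 186.93670599578954], [0.0, 0.0, 1.0]] [[0.652, 0.626, -0.427, 1.125], [0.758, -0.549, 0.352, -0.517], [-0.014, -0.554, -0.833, 1.268], [0.0, 0.0, 0.0, 1.0]]
top [[368.7899627513919, 0.0, 256.11191154128153], [0.0, 368.7899627513919, 185.72824237614037], [0.0, 0.0, 1.0]] [[0.007, -0.995, 0.096, 0.393], [-1.0, -0.007, 0.0, -0.008], [0.001, -0.096, -0.995, 1.289], [0.0, 0.0, 0.0, 1.0]]
```

View pics/scene0.png

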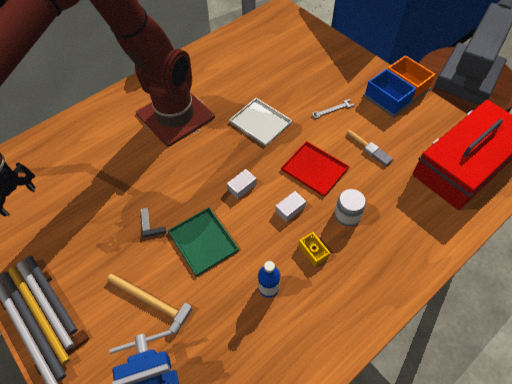

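View pics/top0.png

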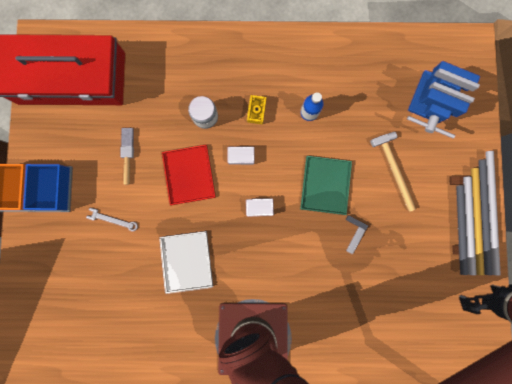

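The scene image shows two covers at (242,183) and (291,207), which are (259,207) and (240,155) in the top image. There are three trays:
- **Green:** top (327,184), scene (203,241)
- **Red:** top (189,174), scene (315,168)
- **White look-alike:** top (186,262), scene (260,122)

By colour, the green and red ones are the trays described. The red toolbox and the orange and blue bins are not trays. Next I'll measure and confirm with an enlarged crop.

```bash
cat > h.py <<'E'
import cv2,numpy as np
from scipy.spatial.transform import Rotation as R
def ray(c,p):
    d=c["T"][:3,:3]@np.linalg.inv(c["mtx"])@np.array([p[0],p[1],1.]);return c["T"][:3,3],d
def onz(c,p,z):
    o,d=ray(c,p);return o+d*(z-o[2])/d[2]
def tri(c1,p1,c2,p2):
    A=np.zeros((3,3));b=np.zeros(3)
    for c,p in((c1,p1),(c2,p2)):
        o,d=ray(c,p);d=d/np.linalg.norm(d);M=np.eye(3)-np.outer(d,d);A+=M;b+=M@o
    return np.linalg.solve(A,b)
def blob(mask,near):
    cs,_=cv2.findContours(mask.astype(np.uint8)*255,cv2.RETR_EXTERNAL,cv2.CHAIN_APPROX_NONE)
    cs=[k for k in cs if cv2.contourArea(k)>60]
    return min(cs,key=lambda k:np.hypot(*(np.array(cv2.minAreaRect(k)[0])-near)))
def proj(c,X):
    q=c["mtx"]@(c["T"][:3,:3].T@(np.asarray(X)-c["T"][:3,3]));return q[:2]/q[2]
E
python3 - <<'E'
from h import *
t=dict(np.load("top0.npz"));s=dict(np.load("scene0.npz"))
crop=t["image"][120:310,140:370,::-1];cv2.imwrite("pics/crop.png",cv2.resize(crop,None,fx=3,fy=3,interpolation=2))
H={k:cv2.cvtColor(v["image"],cv2.COLOR_RGB2HSV) for k,v in(("t",t),("s",s))}
for n,pt,ps in(("N",(259,207),(242,180)),("F",(240,155),(291,203))):
    out=[]
    for k,c,p in(("t",t,pt),("s",s,ps)):
        h=H[k];m=(h[...,1]<60)&(h[...,2]>(195))
        b=blob(m,p);r=cv2.minAreaRect(b);box=cv2.boxPoints(r)
        print(n,k,np.round(r[0],1),np.round(r[1],1),round(r[2],1),h[p[1],p[0]])
        ap=cv2.approxPolyDP(cv2.convexHull(b),2.5,True)[:,0];out.append((r,box,ap,c)) ; print(ap.tolist())
    r,box,ap,c=out[0]
    for z in(.04,):
        W=np.array([onz(c,q,z) for q in box]);print("corners@z",W.round(4).tolist(),W.mean(0).round(4), np.linalg.norm(W-np.roll(W,1,0),axis=1).round(3))
for n,pt,ps,hr in(("G",(327,184),(203,241),(60,95)),("R",(189,174),(315,168),(0,8))):
    q=[]
    for k,c,p in(("t",t,pt),("s",s,ps)):
        h=H[k];m=(h[...,0]>=hr[0])&(h[...,0]<=hr[1])&(h[...,1]>150)&(h[...,2]>40)
        if n=="G": m=(h[...,0]>=50)&(h[...,0]<=95)&(h[...,1]>80)
        if n=="R": m=((h[...,0]<=4)|(h[...,0]>=176))&(h[...,1]>190)
        b=blob(m,p);r=cv2.minAreaRect(b);
        hull=cv2.convexHull(b)[:,0].astype(float)
        if k=="t":
            box=cv2.boxPoints(r);W=np.array([onz(c,x,.014) for x in box]);print(n,"top rim",W.round(3).tolist(),W.mean(0).round(3),np.linalg.norm(W-np.roll(W,1,0),axis=1).round(3));C=r[0]
            w4=W
        else:
            ap=cv2.approxPolyDP(cv2.convexHull(b),4,True)[:,0];print(ap.tolist(),"proj of rim corners",[proj(c,x).round(0).tolist() for x in w4])
            for x,bx in zip(w4,box):
                e=min(ap.tolist(),key=lambda a:np.hypot(*(proj(c,x)-a)));print(" tri",tri(t,bx,s,e).round(3))
E
```

```text
N t [259. 207.] [16. 26.] 90.0 [154   8 230]
[[272, 200], [271, 215], [246, 214], [246, 200]]
N s [241.2 180.2] [13.7 25.6] 52.1 [173  14 220]
[[245, 169], [255, 178], [236, 191], [228, 182]]
corners@z [[0.4671, 0.0259, 0.04], [0.4678, -0.0622, 0.04], [0.4137, -0.0624, 0.04], [0.4131, 0.0254, 0.04]] [ 0.4404 -0.0183  0.04  ] [0.054 0.088 0.054 0.088]
F t [240.5 154.5] [15. 25.] 90.0 [154   8 228]
[[253, 148], [252, 162], [228, 162], [228, 147]]
F s [290.3 202.9] [14.8 25.1] 51.8 [174  11 225]
[[295, 191], [304, 201], [286, 215], [276, 205]]
corners@z [[0.6456, 0.0896, 0.04], [0.6462, 0.0036, 0.04], [0.5941, 0.0032, 0.04], [0.5935, 0.0888, 0.04]] [0.6198 0.0463 0.04  ] [0.052 0.086 0.052 0.086]
G top rim [[0.436, -0.162, 0.014], [0.622, -0.184, 0.014], [0.606, -0.34, 0.014], [0.42, -0.317, 0.014]] [ 0.521 -0.251  0.014] [0.156 0.187 0.158 0.187]
[[209, 208], [237, 250], [196, 275], [168, 231]] proj of rim corners [[208.0, 207.0], [238.0, 248.0], [196.0, 275.0], [168.0, 230.0]]
 tri [ 0.437 -0.162  0.007]
 tri [ 0.622 -0.187  0.006]
 tri [ 0.606 -0.34   0.014]
 tri [ 0.42  -0.318  0.01 ]
R top rim [[0.633, 0.326, 0.014], [0.66, 0.168, 0.014], [0.474, 0.134, 0.014], [0.447, 0.289, 0.014]] [0.554 0.229 0.014] [0.189 0.16  0.189 0.158]
[[305, 142], [348, 166], [324, 195], [281, 169]] proj of rim corners [[349.0, 166.0], [324.0, 195.0], [280.0, 167.0], [306.0, 141.0]]
 tri [0.631 0.324 0.013]
 tri [0.66  0.168 0.013]
 tri [0.475 0.136 0.003]
 tri [0.446 0.289 0.008]
```

View pics/crop.png

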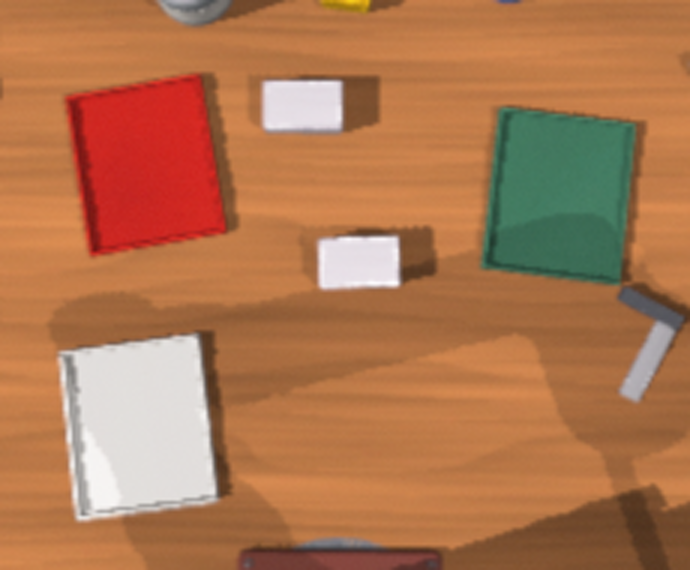

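The crop confirms them: plain green tray at the right, plain red tray at the left, white look-alike at lower left. Both covers have their long side along world y.

My plan is to grip each cover across its 56 mm width with the tool tilted about 45°. I rotate it 90° onto its end, regrip, rotate another 90°, look inside, then place it. First I'll check what `arm` offers for reach.

```bash
python3 -m inch '[[[0,0,0.72],[0.56,1,0.1],85],[[0,0,0.72],[0.56,1,0.1],85],[[0,0,0.72],[0.56,1,0.1],85],[[0,0,0.72],[0.56,1,0.1],85],[[0,0,0.72],[0.56,1,0.1],85],[[0,0,0.72],[0.56,1,0.1],85],[[0,0,0.72],[0.56,1,0.1],85],[[0,0,0.72],[0.56,1,0.1],85],[[0,0,0.72],[0.56,1,0],85],[[0,0,0.72],[0.56,1,0],85],[[0,0,0.72],[0.56,1,0],85],[[0,0,0.72],[0.56,1,0],85],[[0,0,0.72],[0.56,1,0],85],[[0,0,0.72],[0.56,1,0],85],[[0,0,0.72],[0.56,1,0],85],[[0,0,0.72],[0.56,1,0],85],[[0,0,0.72],[0.56,1,0],85],[[0,0,0.72],[0.56,1,0],85],[[0,0,0.72],[0.56,1,0],85],[[0,0,0.72],[0.56,1,0],85]]' 80
```

```text
time: 1.77
tool_pos: [0.479, -0.1175, 0.2511]
eef_rot: [0.707, 0.707, -0.0, -0.0]
ft_force: [1.2, -0.9, 0.0]
opening: 0.993
gripper_force: 0.0
```

```bash
cat > st.py <<'E'
from plant import readout
from h import *
import sys
s=readout.sense();r=R.from_quat(s["eef_rot"]);M=r.as_matrix();g=s["tool_pos"]-.0187*M[:,2]
print("t",round(s["time"],2),"tcp",s["tool_pos"].round(4),"grasp",g.round(4),"y",M[:,1].round(3),"z",M[:,2].round(3),"tilt",np.degrees(np.arctan2(M[1,2],-M[2,2])).round(1),"q",s["joint_pos"].round(2),"F",s["ft_force"].round(1),"op",s["opening"]*85.4,"gf",s["gripper_force"])
if len(sys.argv)>1: # target yaw dir = +x closing, tilt deg, grasp pt
    a=np.radians(float(sys.argv[1]));z=np.array([0,np.sin(a),-np.cos(a)]);y=np.array([1.,0,0]);T=np.column_stack([np.cross(y,z),y,z])
    tg=np.array([float(v) for v in sys.argv[2:5]]);print("turn/5deg",(np.degrees(R.from_matrix(T@M.T).as_rotvec())/5).round(2),"shift/25mm",((tg+.0187*z-s["tool_pos"])/.025).round(2))
E
python3 st.py -45 .62 .126 .11
```

```text
t 1.77 tcp [ 0.479  -0.1175  0.2511] grasp [ 0.479  -0.1175  0.2698] y [ 1. -0. -0.] z [-0. -0. -1.] tilt -0.0 q [ 0.64  0.03 -0.5   1.78  0.02  1.33  0.14] F [ 1.2 -0.9  0. ] op 84.8389853383906 gf 0.0
turn/5deg [-9.   -0.    0.01] shift/25mm [ 5.64  9.21 -6.17]
```

```bash
python3 -m inch '[[[-0.75,0,0],[0.47,0.77,-0.3],85],[[-0.75,0,0],[0.47,0.77,-0.3],85],[[-0.75,0,0],[0.47,0.77,-0.3],85],[[-0.75,0,0],[0.47,0.77,-0.3],85],[[-0.75,0,0],[0.47,0.77,-0.3],85],[[-0.75,0,0],[0.47,0.77,-0.3],85],[[-0.75,0,0],[0.47,0.77,-0.3],85],[[-0.75,0,0],[0.47,0.77,-0.3],85],[[-0.75,0,0],[0.47,0.77,-0.3],85],[[-0.75,0,0],[0.47,0.77,-0.3],85],[[-0.75,0,0],[0.47,0.77,-0.3],85],[[-0.75,0,0],[0.47,0.77,-0.3],85],[[0,0,0],[0,0,0],85]]'; python3 st.py -45 .62 .046 .03
python3 - <<'E'
from plant import eyes
from h import *
c=eyes.read_camera("wrist");np.savez("w1.npz",**c)
cv2.imwrite("pics/w1.png",c["image"][:,:,::-1]);print(c["mtx"].round(1).tolist(),c["T"].round(3).tolist())
for X in((.594,.0035,.04),(.594,.089,.04),(.646,.089,.04),(.646,.0035,.04)):print(proj(c,X).round())
E
```

```text
time: 2.85
tool_pos: [0.6182, 0.1182, 0.1543]
eef_rot: [0.65, 0.656, -0.273, 0.27]
ft_force: [-1.0, -0.2, -1.2]
opening: 0.993
gripper_force: 0.0
t 2.85 tcp [0.6182 0.1182 0.1543] grasp [0.6182 0.1314 0.1674] y [ 1.     0.006 -0.007] z [-0.001 -0.709 -0.705] tilt -45.2 q [-0.21  0.69 -0.6   1.42  0.89  1.78 -0.91] F [-1.  -0.2 -1.2] op 84.7818613901286 gf 0.0
turn/5deg [ 0.04 -0.08 -0.07] shift/25mm [ 0.07 -3.42 -5.5 ]
[[337.9, 0.0, 249.6], [0.0, 337.9, 191.7], [0.0, 0.0, 1.0]] [[1.0, 0.01, 0.003, 0.618], [0.008, -0.455, -0.891, 0.275], [-0.007, 0.891, -0.455, 0.199], [0.0, 0.0, 0.0, 1.0]]
[223. 172.]
[215. 111.]
[289. 112.]
[279. 173.]
```

View pics/w1.png

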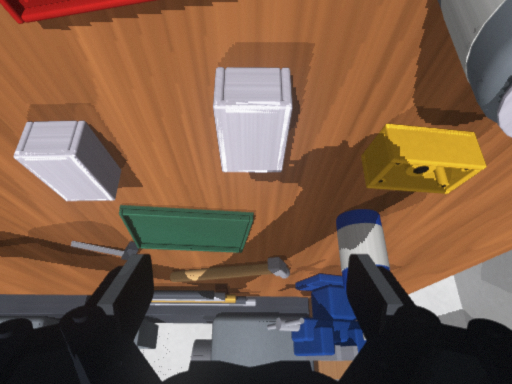

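The wrist picture is upside down. Cover F is in the centre: top-face near edge at rows ~104 (216–291), far edge at row ~172 (222–282). The sample, green tray and the other cover are clear of the approach. I'll refine position and height from this view together with the top view.

```bash
python3 - <<'E'
from h import *
c=dict(np.load("w1.npz"));t=dict(np.load("top0.npz"))
P=[(216,105),(291,103),(282,172),(222,172)]
W=np.array([onz(c,p,.04) for p in P]);print(W.round(4).tolist(),W.mean(0).round(4))
# top-view corners of same face, two-view heights
for p,q in zip(P,[(227.5,162.5),(227.5-0,147.5),(253,147.5),(253,162.5)]):
    pass
for p,q in zip(P,[(228,162),(228,147),(253,148),(252,162)]): print(tri(c,p,t,q).round(4))
E
python3 - <<'E'
E
```

```text
[[0.5949, 0.095, 0.04], [0.6462, 0.0978, 0.04], [0.6487, 0.0051, 0.04], [0.5931, 0.004, 0.04]] [0.6207 0.0505 0.04  ]
[0.5942 0.0892 0.0349]
[0.6472 0.0901 0.033 ]
[0.646  0.0036 0.0385]
[0.5936 0.0067 0.0416]
```

```bash
python3 -m inch '[[[0,0,0],[0.03,0,-0.72],85],[[0,0,-0.07],[0.03,0,-0.72],85],[[0,-0.08,0],[0.03,0,-0.72],85],[[0,0,0],[0,-0.42,-0.42],85],[[0,0,0],[0,-0.42,-0.42],85],[[0,0,0],[0,-0.42,-0.42],85],[[0,0,0],[0,-0.42,-0.42],85],[[0,0,0],[0,-0.42,-0.42],85],[[0,0,0],[0,-0.42,-0.42],85],[[0,0,0],[0,-0.41,-0.41],85],[[0,0,0],[0,-0.4,-0.4],85],[[0,0,0],[0,0,0],85],[[0,0,0],[0,0,0],85]]'; python3 st.py -45 .6205 .048 .03
```

```text
time: 3.98
tool_pos: [0.6217, 0.028, 0.0236]
eef_rot: [0.657, 0.649, -0.269, 0.272]
ft_force: [0.1, -0.0, 0.7]
opening: 0.994
gripper_force: 0.0
t 3.98 tcp [0.6217 0.028  0.0236] grasp [0.6217 0.0413 0.0368] y [ 1.    -0.009  0.008] z [-0.001 -0.708 -0.707] tilt -45.0 q [-0.11  0.77 -0.54  1.59  0.98  1.54 -1.01] F [ 0.1 -0.   0.7] op 84.89726712581293 gf 0.0
turn/5deg [0.01 0.1  0.11] shift/25mm [-0.05  0.27 -0.27]
```

```bash
python3 -m inch '[[[0,0.1,0.1],[-0.05,0.27,-0.27],85],[[0,0,0],[0,0,0],85],[[0,0,0],[0,0,0],45],[[0,0,0],[0,0,0],45],[[0,0,0],[0,0,0],45],[[0,0,0],[0,0,0],45],[[0,0,0],[0,0,0],45],[[0,0,0],[0,0,0],45],[[0,0,0],[0,0,0],45]]' 80; python3 st.py -45 .6205 .048 .03
```

```text
time: 4.73
tool_pos: [0.621, 0.0365, 0.0178]
eef_rot: [0.653, 0.654, -0.27, 0.271]
ft_force: [-2.1, 6.3, 4.8]
opening: 0.645
gripper_force: 85.2
t 4.73 tcp [0.621  0.0365 0.0178] grasp [0.6209 0.0498 0.031 ] y [1.    0.001 0.001] z [ 0.002 -0.706 -0.708] tilt -44.9 q [-0.12  0.79 -0.54  1.58  0.98  1.54 -1.01] F [-2.1  6.3  4.8] op 55.052968311929796 gf 85.21878719329834
turn/5deg [-0.01  0.02 -0.01] shift/25mm [-0.02 -0.07 -0.04]
```

```bash
python3 -m inch '[[[0,0,0],[0,0,0.6],45],[[0,0,0],[0,0,0.9],45],[[0,0,0],[0,0,1],45],[[0,0,0],[0,0,1],45],[[0,0,0],[0,0,1],45]]' >/dev/null; python3 -m inch '[[[0.9,0,0],[0,0,0],45],[[0.9,0,0],[0,0,0],45],[[0.9,0,0],[0,0,0],45],[[0.9,0,0],[0,0,0],45],[[0.9,0,0],[0,0,0],45],[[0.9,0,0],[0,0,0],45],[[0.9,0,0],[0,0,0],45],[[0.9,0,0],[0,0,0],45],[[0.9,0,0],[0,0,0],45],[[0.9,0,0],[0,0,0],45],[[0.9,0,0],[0,0,0],45],[[0.9,0,0],[0,0,0],45],[[0.9,0,0],[0,0,0],45],[[0.9,0,0],[0,0,0],45],[[0.9,0,0],[0,0,0],45],[[0.9,0,0],[0,0,0],45],[[0.9,0,0],[0,0,0],45],[[0.9,0,0],[0,0,0],45],[[0.9,0,0],[0,0,0],45],[[0.9,0,0],[0,0,0],45]]'; python3 st.py 45 .6205 .04 .06
python3 - <<'E'
from plant import eyes
from h import *
for n in("scene","top"):
    c=eyes.read_camera(n);np.savez(n+"2.npz",**c)
    x=int(proj(c,(.62,.04,.12))[0]);y=int(proj(c,(.62,.04,.12))[1]);cv2.imwrite(f"pics/{n}2.png",cv2.resize(c["image"][max(0,y-60):y+60,x-65:x+65,::-1],None,fx=3,fy=3,interpolation=2))
a=cv2.imread("pics/scene2.png");b=cv2.imread("pics/top2.png");cv2.imwrite("pics/m2.png",np.hstack([a,b]))
E
```

```text
time: 6.82
tool_pos: [0.6205, 0.0337, 0.1294]
eef_rot: [0.654, 0.653, 0.271, -0.271]
ft_force: [0.1, 0.4, -4.6]
opening: 0.643
gripper_force: 85.2
t 6.82 tcp [0.6205 0.0337 0.1294] grasp [0.6204 0.0204 0.1426] y [ 1.    -0.002  0.   ] z [ 0.002  0.708 -0.706] tilt 45.1 q [ 0.98  0.77 -1.01  1.61 -0.17  1.16  0.17] F [ 0.1  0.4 -4.6] op 54.90153914967101 gf 85.18179774284363
turn/5deg [-0.01  0.01  0.02] shift/25mm [ 0.    0.78 -3.31]
```

View pics/m2.png

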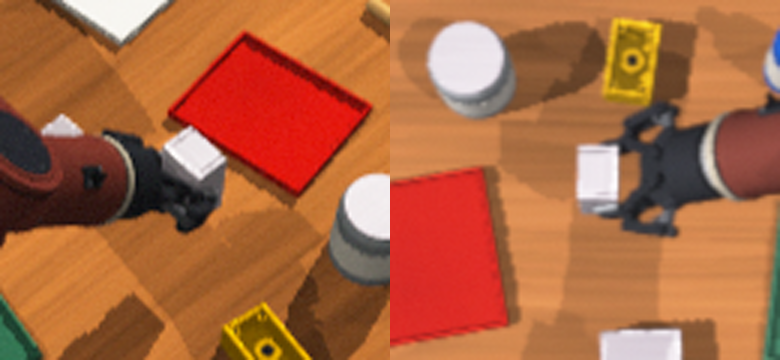

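Left half (scene) and right half (top) show the cover held with its long axis vertical and its back towards the gripper. The end face on top is at about (193,155) in the left half. Now I'll lower it onto its end.

```bash
python3 -m inch '[[[0,0,0],[0,0,-0.9],45],[[0,0,0],[0,0,-0.9],45],[[0,0,0],[0,0,-0.9],45],[[0,0,0],[0,0,-0.5],45],[[0,0,0],[0,0,-0.3],45],[[0,0,0],[0,0,0],45],[[0,0,0],[0,0,0],45]]'; python3 st.py;  python3 -m inch '[[[0,0,0],[0,0,-0.06],45],[[0,0,0],[0,0,-0.06],45],[[0,0,0],[0,0,0],45]]';  python3 st.py
```

```text
time: 7.5
tool_pos: [0.6211, 0.0359, 0.0432]
eef_rot: [0.653, 0.653, 0.271, -0.27]
ft_force: [-0.4, 0.4, -3.9]
opening: 0.645
gripper_force: 85.3
t 7.5 tcp [0.6211 0.0359 0.0432] grasp [0.6211 0.0227 0.0565] y [ 1.    -0.     0.001] z [ 0.001  0.707 -0.708] tilt 45.0 q [ 0.94  0.88 -0.95  1.64 -0.11  1.05  0.22] F [-0.4  0.4 -3.9] op 55.056019297119526 gf 85.28950810432434
time: 7.75
tool_pos: [0.621, 0.0355, 0.0398]
eef_rot: [0.653, 0.653, 0.271, -0.27]
ft_force: [-0.6, 0.5, -5.2]
opening: 0.641
gripper_force: 85.3
t 7.75 tcp [0.621  0.0355 0.0398] grasp [0.621  0.0223 0.053 ] y [ 1.    -0.001  0.001] z [ 0.001  0.707 -0.708] tilt 45.0 q [ 0.94  0.88 -0.95  1.64 -0.11  1.04  0.23] F [-0.6  0.5 -5.2] op 54.7201393325386 gf 85.29224038124084
```

```bash
for i in 1 2 3 4; do :; done; python3 -m inch '[[[0,0,0],[0,0,-0.1],45],[[0,0,0],[0,0,-0.06],45],[[0,0,0],[0,0,0],45]]' | grep -E "tool|ft_f";  python3 -m inch '[[[0,0,0],[0,0,-0.06],45],[[0,0,0],[0,0,0],45]]' | grep -E "tool|ft_f"; python3 -m inch '[[[0,0,0],[0,0,-0.04],45],[[0,0,0],[0,0,0],45]]' | grep -E "tool|ft_f"
```

```text
tool_pos: [0.6209, 0.0355, 0.0356]
ft_force: [-1.7, -2.4, -0.9]
tool_pos: [0.6209, 0.0356, 0.0355]
ft_force: [-7.5, -6.7, 11.8]
tool_pos: [0.6209, 0.0356, 0.0355]
ft_force: [-11.6, -9.7, 21.1]
```

```bash
python3 -m inch '[[[0,0,0],[0,0,0.08],45],[[0,0,0],[0,0,0],60],[[0,0,0],[0,0,0],70],[[0,0,0],[0,0,0],85],[[0,0,0],[0,0,0],85],[[0,0,0],[0,0,0],85],[[0,0,0],[0,-0.2,0.2],85],[[0,0,0],[0,-0.5,0.5],85],[[0,0,0],[0,-0.7,0.7],85],[[0,0,0],[0,-0.7,0.7],85],[[0,0,0],[0,-0.7,0.7],85],[[0,0,0],[0,0,1],85],[[0,0,0],[0,0,1],85],[[0,0,0],[0,0,1],85],[[0,0,0],[0,0,0.5],85]]'; python3 st.py -45 .6209 .14 .2
python3 - <<'E'
from plant import eyes
from h import *
c=eyes.read_camera("top");np.savez("top3.npz",**c)
h=cv2.cvtColor(c["image"],cv2.COLOR_RGB2HSV);m=(h[...,1]<60)&(h[...,2]>195)
b=blob(m,proj(c,(.62,.033,.09)));r=cv2.minAreaRect(b);print(r,onz(c,r[0],.09),[onz(c,q,.09).round(4).tolist() for q in cv2.boxPoints(r)])
E
```

```text
time: 9.58
tool_pos: [0.6216, -0.0345, 0.1958]
eef_rot: [0.653, 0.654, 0.272, -0.269]
ft_force: [0.1, -0.9, 0.2]
opening: 0.995
gripper_force: 0.0
t 9.58 tcp [ 0.6216 -0.0345  0.1958] grasp [ 0.6216 -0.0477  0.209 ] y [ 1.    -0.001  0.003] z [ 0.003  0.707 -0.708] tilt 45.0 q [ 1.05  0.73 -1.01  1.49 -0.18  1.34  0.19] F [ 0.1 -0.9  0.2] op 85.00216191537574 gf 0.0
turn/5deg [-17.99   0.04  -0.02] shift/25mm [-0.03  6.45 -0.36]
((244.0, 151.5), (17.0, 12.0), 90.0) [0.62077233 0.03270794 0.09      ] [[0.6491, 0.0528, 0.09], [0.6494, 0.0132, 0.09], [0.5926, 0.0127, 0.09], [0.5923, 0.0521, 0.09]]
```

The top view confirms it is standing: the top face measures 57 x 40 mm, centred at (0.621, 0.033). Now I'll swing over to the other side.

```bash
python3 -m inch '[[[-0.9,0,0],[0,0.32,0.1],85],[[-0.9,0,0],[0,0.32,0.1],85],[[-0.9,0,0],[0,0.32,0.1],85],[[-0.9,0,0],[0,0.32,0],85],[[-0.9,0,0],[0,0.32,0],85],[[-0.9,0,0],[0,0.32,0],85],[[-0.9,0,0],[0,0.32,0],85],[[-0.9,0,0],[0,0.32,0],85],[[-0.9,0,0],[0,0.32,0],85],[[-0.9,0,0],[0,0.32,0],85],[[-0.9,0,0],[0,0.32,0],85],[[-0.9,0,0],[0,0.32,0],85],[[-0.9,0,0],[0,0.32,0],85],[[-0.9,0,0],[0,0.32,0],85],[[-0.9,0,0],[0,0.32,0],85],[[-0.9,0,0],[0,0.32,0],85],[[-0.9,0,0],[0,0.32,0],85],[[-0.9,0,0],[0,0.32,0],85],[[-0.9,0,0],[0,0.32,0],85],[[-0.9,0,0],[0,0.4,0],85]]' >/dev/null; python3 st.py -45 .6208 .041 .063
```

```text
t 11.3 tcp [0.6208 0.1279 0.1994] grasp [0.6208 0.1412 0.2126] y [1.    0.001 0.001] z [ 0.001 -0.71  -0.704] tilt -45.3 q [-0.19  0.68 -0.65  1.36  0.91  1.86 -0.89] F [-0.4 -0.6 -0.3] op 85.25349315972863 gf 0.0
turn/5deg [ 0.05  0.01 -0.01] shift/25mm [ 0.   -4.   -5.99]
```

```bash
python3 -m inch '[[[0,0,0],[0,0,-1],85],[[0,0,0],[0,0,-1],85],[[0,0,0],[0,-0.5,-0.5],85],[[0,0,0],[0,-0.5,-0.5],85],[[0,0,0],[0,-0.5,-0.5],85],[[0,0,0],[0,-0.5,-0.5],85],[[0,0,0],[0,-0.5,-0.5],85],[[0,0,0],[0,-0.5,-0.5],85],[[0,0,0],[0,-0.4,-0.4],85],[[0,0,0],[0,-0.3,-0.3],85],[[0,0,0],[0,0,0],85],[[0,0,0],[0,0,0],85]]' >/dev/null; python3 st.py -45 .6208 .041 .063
```

```text
t 12.3 tcp [0.6206 0.035  0.057 ] grasp [0.6206 0.0482 0.0703] y [ 1. -0. -0.] z [-0.    -0.707 -0.707] tilt -45.0 q [-0.07  0.75 -0.61  1.57  0.99  1.61 -0.98] F [-0.4  1.4  1.2] op 84.91345056984932 gf 0.0
turn/5deg [ 0. -0.  0.] shift/25mm [ 0.01 -0.29 -0.29]
```

```bash
python3 -m inch '[[[0,0,0],[0,-0.29,-0.29],85],[[0,0,0],[0,0,0],85],[[0,0,0],[0,0,0],45],[[0,0,0],[0,0,0],45],[[0,0,0],[0,0,0],45],[[0,0,0],[0,0,0],45],[[0,0,0],[0,0,0],45],[[0,0,0],[0,0,0],45],[[0,0,0],[0,0,0.6],45],[[0,0,0],[0,0,1],45],[[0,0,0],[0,0,1],45],[[0,0,0],[0,0,1],45],[[0,0,0],[0,0,1],45]]' >/dev/null; python3 st.py; python3 -m inch '[[[0.9,0,0],[0,0,0],45],[[0.9,0,0],[0,0,0],45],[[0.9,0,0],[0,0,0],45],[[0.9,0,0],[0,0,0],45],[[0.9,0,0],[0,0,0],45],[[0.9,0,0],[0,0,0],45],[[0.9,0,0],[0,0,0],45],[[0.9,0,0],[0,0,0],45],[[0.9,0,0],[0,0,0],45],[[0.9,0,0],[0,0,0],45],[[0.9,0,0],[0,0,0],45],[[0.9,0,0],[0,0,0],45],[[0.9,0,0],[0,0,0],45],[[0.9,0,0],[0,0,0],45],[[0.9,0,0],[0,0,0],45],[[0.9,0,0],[0,0,0],45],[[0.9,0,0],[0,0,0],45],[[0.9,0,0],[0,0,0],45],[[0.9,0,0],[0,0,0],45],[[0.9,0,0],[0,0,0],45]]' >/dev/null;  python3 st.py
python3 - <<'E'
from plant import eyes
from h import *
I=[]
for n in("scene","top"):
    c=eyes.read_camera(n);np.savez(n+"4.npz",**c)
    x,y=proj(c,(.62,.04,.16)).astype(int);I.append(cv2.resize(c["image"][y-45:y+45,x-45:x+45,::-1],None,fx=4,fy=4,interpolation=2))
cv2.imwrite("pics/m4.png",np.hstack(I))
E
```

```text
t 13.38 tcp [0.6201 0.0277 0.1662] grasp [0.6202 0.0409 0.1794] y [ 1.    -0.    -0.001] z [-0.001 -0.707 -0.707] tilt -45.0 q [-0.04  0.61 -0.64  1.53  0.93  1.71 -0.85] F [ 0.6  1.4 -4.2] op 54.793893671317484 gf 85.19089221954346
t 15.05 tcp [0.6203 0.0264 0.165 ] grasp [0.6203 0.0132 0.1782] y [ 1.    -0.001  0.001] z [ 0.001  0.708 -0.706] tilt 45.1 q [ 1.01  0.74 -1.05  1.58 -0.17  1.21  0.15] F [-0.9 -0.2 -5.1] op 54.995124167860986 gf 85.22879004478455
```

View pics/m4.png

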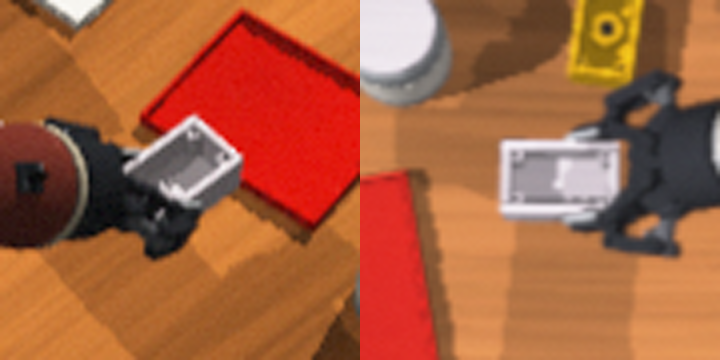

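Both halves show the opened cover: corner lugs and a bare, evenly flat floor with only a lit patch, and no round boss like the one in the yellow sample (upper right). This one is the reject, so it goes in the red tray.

```bash
python3 -m inch '[[[0,0,0],[-0.26,0.79,-0.1],45],[[0,0,0],[-0.26,0.79,-0.1],45],[[0,0,0],[-0.26,0.79,-0.1],45],[[0,0,0],[-0.26,0.79,-0.1],45],[[0,0,0],[-0.26,0.79,-0.1],45],[[0,0,0],[-0.26,0.79,-0.1],45],[[0,0,0],[-0.26,0.79,-0.1],45],[[0,0,0],[-0.26,0.79,-0.1],45],[[0,0,0],[-0.26,0.79,-0.1],45],[[0,0,0],[-0.26,0.79,-0.1],45],[[0,0,0],[0,0,0],45]]' >/dev/null; python3 st.py 45 .554 .211 .045
```

```text
t 16.07 tcp [0.5514 0.2306 0.1404] grasp [0.5515 0.2174 0.1537] y [1.    0.009 0.   ] z [-0.006  0.705 -0.709] tilt 44.8 q [ 0.88  0.63 -1.16  1.86 -0.26  0.88  0.01] F [-1.2  1.5 -4.6] op 54.91526044781638 gf 85.5628752708435
turn/5deg [ 0.03  0.   -0.1 ] shift/25mm [ 0.1  -0.25 -4.34]
```

```bash
python3 -m inch '[[[0,0,0],[0,-0.1,-0.9],45],[[0,0,0],[0,-0.1,-0.9],45],[[0,0,0],[0,0,-0.9],45],[[0,0,0],[0,0,-0.6],45],[[0,0,0],[0,0,-0.5],45],[[0,0,0],[0,0,-0.3],45],[[0,0,0],[0,0,0],45],[[0,0,0],[0,0,0],45]]' >/dev/null; python3 st.py 45 .554 .211 .033;  python3 -m inch '[[[0,0,0],[0,0,-0.06],45],[[0,0,0],[0,0,0],45]]' | grep -E "tool|ft_f"
```

```text
t 16.73 tcp [0.556  0.2208 0.0382] grasp [0.556  0.2075 0.0514] y [ 1.    -0.     0.001] z [ 0.001  0.707 -0.707] tilt 45.0 q [ 0.81  0.79 -1.05  1.9  -0.19  0.73  0.08] F [-0.2 -0.2 -4. ] op 54.90794978703037 gf 85.87228775024414
turn/5deg [-0.    0.01  0.  ] shift/25mm [-0.08  0.14 -0.74]
tool_pos: [0.5563, 0.2204, 0.0367]
ft_force: [-0.4, -0.6, -3.8]
```

```bash
python3 -m inch '[[[0,0,0],[0,0,-0.2],45],[[0,0,0],[0,0,-0.1],45],[[0,0,0],[0,0,-0.1],45],[[0,0,0],[0,0,0],45]]' | grep -E "tool|ft_f";  python3 -m inch '[[[0,0,0],[0,0,-0.08],45],[[0,0,0],[0,0,0],45]]' | grep -E "tool|ft_f"; python3 -m inch '[[[0,0,0],[0,0,-0.08],45],[[0,0,0],[0,0,0],45]]' | grep -E "tool|ft_f"; python3 -m inch '[[[0,0,0],[0,0,-0.06],45],[[0,0,0],[0,0,0],45]]' | grep -E "tool|ft_f"
```

```text
tool_pos: [0.5555, 0.2203, 0.0255]
ft_force: [0.5, 0.9, -4.5]
tool_pos: [0.5556, 0.2204, 0.0238]
ft_force: [0.4, -0.7, -3.9]
tool_pos: [0.5557, 0.2204, 0.0218]
ft_force: [-1.1, 0.4, -3.7]
tool_pos: [0.556, 0.2207, 0.0215]
ft_force: [-2.6, -4.3, 6.1]
```

Contact came at the expected height (force rose to 6 N). I'll release, back off along the tool, and head for the other cover.

```bash
python3 -m inch '[[[0,0,0],[0,0,0.02],45],[[0,0,0],[0,0,0],60],[[0,0,0],[0,0,0],70],[[0,0,0],[0,0,0],85],[[0,0,0],[0,0,0],85],[[0,0,0],[0,0,0],85],[[0,0,0],[0,-0.2,0.2],85],[[0,0,0],[0,-0.5,0.5],85],[[0,0,0],[0,-0.7,0.7],85],[[0,0,0],[0,-0.7,0.7],85],[[0,0,0],[0,-0.7,0.7],85],[[0,0,0],[0,0,1],85],[[0,0,0],[0,0,1],85],[[0,0,0],[0,0,0.5],85],[[0,0,0],[0,0,0],85]]'>/dev/null; python3 st.py -45 .442 .08 .15
python3 - <<'E'
from plant import eyes
from h import *
c=eyes.read_camera("top");np.savez("top5.npz",**c)
h=cv2.cvtColor(c["image"],cv2.COLOR_RGB2HSV);m=(h[...,1]<60)&(h[...,2]>195)
b=blob(m,(259,207));r=cv2.minAreaRect(b);print("N",r,onz(c,r[0],.04))
m=(h[...,1]<70)&(h[...,2]>90)
b=blob(m,proj(c,(.554,.229,.045)));r=cv2.minAreaRect(b);print("placed",r,onz(c,r[0],.045),[onz(c,q,.045).round(4).tolist() for q in cv2.boxPoints(r)])
E
```

```text
t 18.98 tcp [0.557  0.1504 0.1563] grasp [0.557  0.1372 0.1695] y [ 1.    -0.001  0.004] z [ 0.004  0.706 -0.708] tilt 44.9 q [ 1.01  0.63 -1.16  1.82 -0.26  1.    0.09] F [ 1.2 -0.9  0.5] op 84.67813216015753 gf 0.0
turn/5deg [-17.99   0.05  -0.03] shift/25mm [-4.6  -3.34 -0.78]
N ((259.0, 207.0), (16.0, 26.0), 90.0) [ 0.44036185 -0.01833691  0.04      ]
placed ((188.5, 172.5), (17.0, 27.0), 90.0) [0.55556404 0.22213795 0.045     ] [[0.5844, 0.2689, 0.045], [0.5851, 0.1769, 0.045], [0.5268, 0.1756, 0.045], [0.5262, 0.2672, 0.045]]
```

```bash
python3 -m inch '[[[-0.9,0,0],[-0.23,-0.17,0.2],85],[[-0.9,0,0],[-0.23,-0.17,0.2],85],[[-0.9,0,0],[-0.23,-0.17,0],85],[[-0.9,0,0],[-0.23,-0.17,0],85],[[-0.9,0,0],[-0.23,-0.17,0],85],[[-0.9,0,0],[-0.23,-0.17,0],85],[[-0.9,0,0],[-0.23,-0.17,0],85],[[-0.9,0,0],[-0.23,-0.17,0],85],[[-0.9,0,0],[-0.23,-0.17,0],85],[[-0.9,0,0],[-0.23,-0.17,0],85],[[-0.9,0,0],[-0.23,-0.17,0],85],[[-0.9,0,0],[-0.23,-0.17,0],85],[[-0.9,0,0],[-0.23,-0.17,0],85],[[-0.9,0,0],[-0.23,-0.17,0],85],[[-0.9,0,0],[-0.23,-0.17,0],85],[[-0.9,0,0],[-0.23,-0.17,0],85],[[-0.9,0,0],[-0.23,-0.17,0],85],[[-0.9,0,0],[-0.23,-0.17,0],85],[[-0.9,0,0],[-0.23,-0.17,0],85],[[-0.9,0,0],[-0.23,-0.17,0],85]]'>/dev/null; python3 st.py -45 .442 -.017 .031
python3 - <<'E'
from plant import eyes
from h import *
c=eyes.read_camera("wrist");np.savez("w6.npz",**c)
cv2.imwrite("pics/w6.png",c["image"][:,:,::-1])
for X in((.414,-.062,.04),(.414,.026,.04),(.467,.026,.04),(.467,-.062,.04)):print(proj(c,X).round())
E
```

```text
t 20.7 tcp [0.4404 0.0652 0.1628] grasp [0.4404 0.0785 0.176 ] y [ 1.     0.002 -0.   ] z [ 0.001 -0.71  -0.704] tilt -45.3 q [ 0.05  0.44 -0.91  1.88  0.78  1.72 -1.11] F [-0.3  0.3 -0.9] op 85.01306287599688 gf 0.0
turn/5deg [ 0.05 -0.   -0.02] shift/25mm [ 0.06 -3.82 -5.8 ]
[222. 171.]
[213. 111.]
[285. 111.]
[276. 171.]
```

View pics/w6.png

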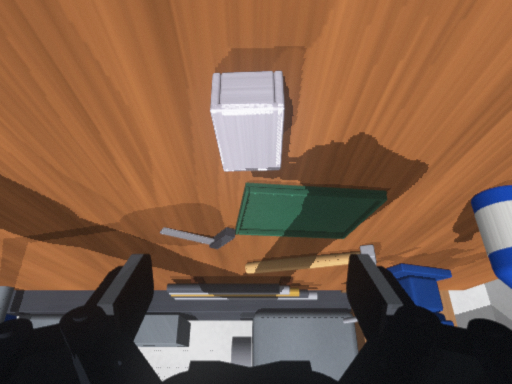

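The wrist view shows cover N with its near edge at row ~108 (213–284) and far edge at row ~170 (220–281), within about 2 mm of the top-view estimate. Going in.

```bash
python3 -m inch '[[[0,0,0],[0,0,-1],85],[[0,0,0],[0,0,-1],85],[[0,0,0],[0,-0.5,-0.5],85],[[0,0,0],[0,-0.5,-0.5],85],[[0,0,0],[0,-0.5,-0.5],85],[[0,0,0],[0,-0.5,-0.5],85],[[0,0,0],[0,-0.5,-0.5],85],[[0,0,0],[0,-0.5,-0.5],85],[[0,0,0],[0,-0.3,-0.3],85],[[0,0,0],[0,-0.2,-0.2],85],[[0,0,0],[0,0,0],85],[[0,0,0],[0,0,0],85]]' >/dev/null; python3 st.py -45 .4405 -.016 .031
```

```text
t 21.75 tcp [ 0.4408 -0.0218  0.0261] grasp [ 0.4408 -0.0086  0.0393] y [1. 0. 0.] z [ 0.    -0.707 -0.708] tilt -45.0 q [ 0.12  0.58 -0.8   2.05  0.96  1.49 -1.23] F [0.1 0.3 1.2] op 84.78584653593936 gf 0.0
turn/5deg [-0.01  0.   -0.  ] shift/25mm [-0.01 -0.3  -0.33]
```

```bash
python3 -m inch '[[[0,0,0],[0,-0.3,-0.33],85],[[0,0,0],[0,0,0],85],[[0,0,0],[0,0,0],45],[[0,0,0],[0,0,0],45],[[0,0,0],[0,0,0],45],[[0,0,0],[0,0,0],45],[[0,0,0],[0,0,0],45],[[0,0,0],[0,0,0],45],[[0,0,0],[0,0,0],45]]'; python3 st.py; python3 -m inch '[[[0,0,0],[0,0,0.6],45],[[0,0,0],[0,0,0.9],45],[[0,0,0],[0,0,1],45],[[0,0,0],[0,0,1],45],[[0,0,0],[0,0,1],45]]' >/dev/null; python3 -m inch '[[[0.9,0,0],[0.25,0,0],45],[[0.9,0,0],[0.25,0,0],45],[[0.9,0,0],[0.25,0,0],45],[[0.9,0,0],[0.25,0,0],45],[[0.9,0,0],[0.25,0,0],45],[[0.9,0,0],[0.25,0,0],45],[[0.9,0,0],[0.25,0,0],45],[[0.9,0,0],[0.25,0,0],45],[[0.9,0,0],[0.25,0,0],45],[[0.9,0,0],[0.25,0,0],45],[[0.9,0,0],[0.25,0,0],45],[[0.9,0,0],[0.25,0,0],45],[[0.9,0,0],[0.25,0,0],45],[[0.9,0,0],[0.25,0,0],45],[[0.9,0,0],[0.25,0,0],45],[[0.9,0,0],[0.25,0,0],45],[[0.9,0,0],[0.25,0,0],45],[[0.9,0,0],[0.25,0,0],45],[[0.9,0,0],[0.25,0,0],45],[[0.9,0,0],[0.25,0,0],45]]' >/dev/null; python3 st.py 45 .56 -.03 .055
```

```text
time: 22.5
tool_pos: [0.4409, -0.0291, 0.0185]
eef_rot: [0.653, 0.653, -0.27, 0.271]
ft_force: [-1.8, 0.7, 5.5]
opening: 0.647
gripper_force: 84.0
t 22.5 tcp [ 0.4409 -0.0291  0.0185] grasp [ 0.4409 -0.0159  0.0317] y [1.    0.001 0.001] z [ 0.001 -0.707 -0.707] tilt -45.0 q [ 0.12  0.59 -0.79  2.06  0.97  1.47 -1.23] F [-1.8  0.7  5.5] op 55.27880161099948 gf 83.96209486403677
t 24.58 tcp [ 0.566  -0.0302  0.1301] grasp [ 0.566  -0.0435  0.1433] y [ 1.    -0.001  0.   ] z [ 0.001  0.709 -0.705] tilt 45.2 q [ 1.1   0.69 -0.95  1.67 -0.23  1.23  0.32] F [-0.8 -0.2 -3. ] op 55.32971775422699 gf 84.04922004207037
turn/5deg [-0.03  0.01  0.01] shift/25mm [-0.24  0.54 -3.53]
```

Gripped and turned well. Lowering to stand it on its end.

```bash
python3 -m inch '[[[-0.03,0,0],[0,0,-0.9],45],[[0,0,0],[0,0,-0.9],45],[[0,0,0],[0,0,-0.9],45],[[0,0,0],[0,0,-0.5],45],[[0,0,0],[0,0,-0.3],45],[[0,0,0],[0,0,-0.1],45],[[0,0,0],[0,0,0],45],[[0,0,0],[0,0,0],45]]' >/dev/null; python3 st.py;  python3 -m inch '[[[0,0,0],[0,0,-0.1],45],[[0,0,0],[0,0,0],45]]' | grep -E "tool|ft_f"; python3 -m inch '[[[0,0,0],[0,0,-0.06],45],[[0,0,0],[0,0,0],45]]' | grep -E "tool|ft_f"
```

```text
t 25.25 tcp [ 0.5664 -0.0295  0.0414] grasp [ 0.5664 -0.0427  0.0546] y [ 1.    -0.     0.001] z [ 0.001  0.705 -0.709] tilt 44.8 q [ 1.05  0.81 -0.89  1.71 -0.17  1.1   0.37] F [ 0.4  0.1 -3.4] op 55.29827806608139 gf 84.09151515341364
tool_pos: [0.5661, -0.0298, 0.0382]
ft_force: [-0.3, 0.6, -3.6]
tool_pos: [0.5658, -0.0297, 0.0364]
ft_force: [0.5, -0.6, -1.8]
```

```bash
python3 -m inch '[[[0,0,0],[0,0,-0.05],45],[[0,0,0],[0,0,0],45]]' | grep -E "tool|ft_f"; python3 -m inch '[[[0,0,0],[0,0,-0.04],45],[[0,0,0],[0,0,0],45]]' | grep -E "tool|ft_f"
```

```text
tool_pos: [0.566, -0.0297, 0.0362]
ft_force: [-3.4, -3.4, 7.8]
tool_pos: [0.566, -0.0297, 0.0361]
ft_force: [-5.4, -5.7, 15.0]
```

```bash
python3 -m inch '[[[0,0,0],[0,0,0.06],45],[[0,0,0],[0,0,0],60],[[0,0,0],[0,0,0],70],[[0,0,0],[0,0,0],85],[[0,0,0],[0,0,0],85],[[0,0,0],[0,0,0],85],[[0,0,0],[0,-0.2,0.2],85],[[0,0,0],[0,-0.5,0.5],85],[[0,0,0],[0,-0.7,0.7],85],[[0,0,0],[0,-0.7,0.7],85],[[0,0,0],[0,-0.7,0.7],85],[[0,0,0],[0,0,1],85],[[0,0,0],[0,0,1],85],[[0,0,0],[0,0,1],85],[[0,0,0],[0,0,0.5],85]]'>/dev/null
python3 - <<'E'
from plant import eyes
from h import *
c=eyes.read_camera("top");np.savez("top7.npz",**c)
h=cv2.cvtColor(c["image"],cv2.COLOR_RGB2HSV);m=(h[...,1]<60)&(h[...,2]>195)
b=blob(m,proj(c,(.566,-.033,.09)));r=cv2.minAreaRect(b);print(r,onz(c,r[0],.09),[onz(c,q,.09).round(4).tolist() for q in cv2.boxPoints(r)])
E
python3 -m inch '[[[-0.9,0,0],[0,0.32,0.1],85],[[-0.9,0,0],[0,0.32,0.1],85],[[-0.9,0,0],[0,0.32,0.1],85],[[-0.9,0,0],[0,0.32,0],85],[[-0.9,0,0],[0,0.32,0],85],[[-0.9,0,0],[0,0.32,0],85],[[-0.9,0,0],[0,0.32,0],85],[[-0.9,0,0],[0,0.32,0],85],[[-0.9,0,0],[0,0.32,0],85],[[-0.9,0,0],[0,0.32,0],85],[[-0.9,0,0],[0,0.32,0],85],[[-0.9,0,0],[0,0.32,0],85],[[-0.9,0,0],[0,0.32,0],85],[[-0.9,0,0],[0,0.32,0],85],[[-0.9,0,0],[0,0.32,0],85],[[-0.9,0,0],[0,0.32,0],85],[[-0.9,0,0],[0,0.32,0],85],[[-0.9,0,0],[0,0.32,0],85],[[-0.9,0,0],[0,0.32,0],85],[[-0.9,0,0],[0,0.4,0],85]]' >/dev/null; python3 st.py -45 .566 -.024 .063
```

```text
((263.5, 167.5), (17.0, 11.0), 90.0) [ 0.56803935 -0.03183256  0.09      ] [[0.5961, -0.0136, 0.09], [0.5964, -0.0498, 0.09], [0.5401, -0.05, 0.09], [0.5398, -0.014, 0.09]]
t 28.88 tcp [0.5659 0.0626 0.2004] grasp [0.5658 0.0759 0.2135] y [1.    0.001 0.001] z [ 0.001 -0.712 -0.702] tilt -45.4 q [-0.02  0.55 -0.76  1.59  0.9   1.79 -0.92] F [1.3 0.1 0.1] op 85.04844386561716 gf 0.0
turn/5deg [ 0.08  0.01 -0.01] shift/25mm [ 0.01 -3.99 -6.02]
```

It is standing (57 x 36 mm top face) at (0.567, -0.032). Regripping from the +y side as before.

```bash
python3 -m inch '[[[0,0,0],[0,0,-1],85],[[0,0,0],[0,0,-1],85],[[0,0,0],[0,-0.5,-0.5],85],[[0,0,0],[0,-0.5,-0.5],85],[[0,0,0],[0,-0.5,-0.5],85],[[0,0,0],[0,-0.5,-0.5],85],[[0,0,0],[0,-0.5,-0.5],85],[[0,0,0],[0,-0.5,-0.5],85],[[0,0,0],[0,-0.4,-0.4],85],[[0,0,0],[0,-0.3,-0.3],85],[[0,0,0],[0,0,0],85],[[0,0,0],[0,0,0],85]]' >/dev/null; python3 st.py -45 .567 -.024 .063
```

```text
t 29.88 tcp [ 0.5656 -0.0302  0.0579] grasp [ 0.5656 -0.0169  0.0711] y [ 1. -0. -0.] z [-0.    -0.709 -0.705] tilt -45.2 q [ 0.08  0.65 -0.69  1.78  1.01  1.54 -1.02] F [0.3 0.4 1. ] op 85.15108986554921 gf 0.0
turn/5deg [ 0.03 -0.    0.  ] shift/25mm [ 0.06 -0.28 -0.32]
```

```bash
python3 -m inch '[[[0,0,0],[0.05,-0.29,-0.31],85],[[0,0,0],[0,0,0],85],[[0,0,0],[0,0,0],45],[[0,0,0],[0,0,0],45],[[0,0,0],[0,0,0],45],[[0,0,0],[0,0,0],45],[[0,0,0],[0,0,0],45],[[0,0,0],[0,0,0],45],[[0,0,0],[0,0,0.6],45],[[0,0,0],[0,0,1],45],[[0,0,0],[0,0,1],45],[[0,0,0],[0,0,1],45],[[0,0,0],[0,0,1],45]]' >/dev/null; python3 st.py; python3 -m inch '[[[0.9,0,0],[0,0,0],45],[[0.9,0,0],[0,0,0],45],[[0.9,0,0],[0,0,0],45],[[0.9,0,0],[0,0,0],45],[[0.9,0,0],[0,0,0],45],[[0.9,0,0],[0,0,0],45],[[0.9,0,0],[0,0,0],45],[[0.9,0,0],[0,0,0],45],[[0.9,0,0],[0,0,0],45],[[0.9,0,0],[0,0,0],45],[[0.9,0,0],[0,0,0],45],[[0.9,0,0],[0,0,0],45],[[0.9,0,0],[0,0,0],45],[[0.9,0,0],[0,0,0],45],[[0.9,0,0],[0,0,0],45],[[0.9,0,0],[0,0,0],45],[[0.9,0,0],[0,0,0],45],[[0.9,0,0],[0,0,0],45],[[0.9,0,0],[0,0,0],45],[[0.9,0,0],[0,0,0],45]]' >/dev/null;  python3 st.py 45 .521 -.27 .15
python3 - <<'E'
from plant import eyes
from h import *
I=[]
for n in("scene","top"):
    c=eyes.read_camera(n);np.savez(n+"8.npz",**c)
    x,y=proj(c,(.566,-.02,.16)).astype(int);I.append(cv2.resize(c["image"][y-45:y+45,x-45:x+45,::-1],None,fx=4,fy=4,interpolation=2))
cv2.imwrite("pics/m8.png",np.hstack(I))
E
```

```text
t 30.97 tcp [ 0.5665 -0.0375  0.1668] grasp [ 0.5665 -0.0242  0.18  ] y [ 1.  0. -0.] z [-0.    -0.709 -0.706] tilt -45.1 q [ 0.14  0.5  -0.73  1.73  0.94  1.64 -0.85] F [ 0.7 -0.5 -2.2] op 54.71403261830658 gf 84.86206769943237
t 32.63 tcp [ 0.5668 -0.0385  0.1657] grasp [ 0.5668 -0.0517  0.1789] y [ 1.    -0.001  0.001] z [ 0.002  0.707 -0.707] tilt 45.0 q [ 1.13  0.67 -1.    1.64 -0.22  1.28  0.28] F [-0.1  1.1 -4. ] op 54.77082711219175 gf 84.88146543502808
turn/5deg [0.01 0.02 0.01] shift/25mm [-1.83 -8.73 -1.16]
```

View pics/m8.png

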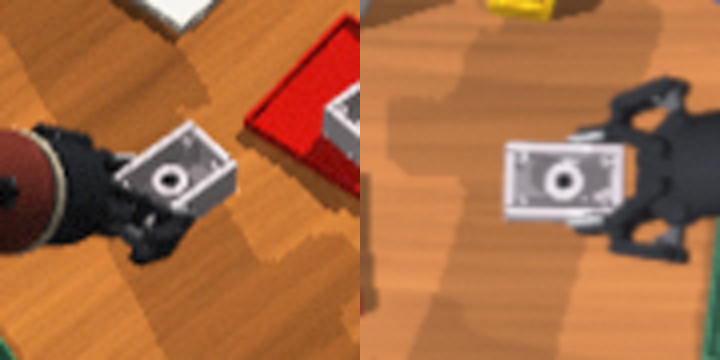

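The round boss with its centre hole is plain to see, at (170,180) on the left and (563,182) on the right. This is the good cover, so it goes in the green tray.

```bash
python3 -m inch '[[[0,0,0],[-0.17,-0.79,0],45],[[0,0,0],[-0.17,-0.79,0],45],[[0,0,0],[-0.17,-0.79,0],45],[[0,0,0],[-0.17,-0.79,0],45],[[0,0,0],[-0.17,-0.79,0],45],[[0,0,0],[-0.17,-0.79,0],45],[[0,0,0],[-0.17,-0.79,0],45],[[0,0,0],[-0.17,-0.79,0],45],[[0,0,0],[-0.17,-0.79,-0.1],45],[[0,0,0],[-0.17,-0.79,-0.2],45],[[0,0,0],[-0.17,-0.79,-0.2],45],[[0,0,0],[0,0,0],45]]' >/dev/null;  python3 st.py 45 .521 -.27 .05
```

```text
t 33.73 tcp [ 0.5191 -0.2592  0.1518] grasp [ 0.5191 -0.2723  0.1651] y [ 1.    -0.005 -0.002] z [ 0.002  0.701 -0.713] tilt 44.5 q [ 1.28  0.8  -0.88  1.39 -0.09  1.56  0.47] F [-0.5 -0.9 -4.6] op 54.859504113662524 gf 85.04472613334656
turn/5deg [ 0.1  -0.02  0.05] shift/25mm [ 0.08  0.1  -4.6 ]
```

```bash
python3 -m inch '[[[0,0,0],[0,0,-0.9],45],[[0,0,0],[0,0,-0.9],45],[[0,0,0],[0,0,-0.9],45],[[0,0,0],[0,0,-0.9],45],[[0,0,0],[0,0,-0.6],45],[[0,0,0],[0,0,-0.4],45],[[0,0,0],[0,0,0],45],[[0,0,0],[0,0,0],45]]' >/dev/null; python3 st.py 45 .521 -.27 .033
```

```text
t 34.4 tcp [ 0.5207 -0.2544  0.0386] grasp [ 0.5206 -0.2676  0.0519] y [ 1.    -0.     0.001] z [ 0.001  0.705 -0.709] tilt 44.8 q [ 1.25  0.93 -0.83  1.44 -0.03  1.42  0.53] F [ 0.8  0.5 -2.7] op 55.028235821193626 gf 85.06064772605896
turn/5deg [0.03 0.01 0.  ] shift/25mm [ 0.01 -0.09 -0.75]
```

```bash
python3 -m inch '[[[0,0,0],[0,0,-0.3],45],[[0,0,0],[0,0,-0.2],45],[[0,0,0],[0,0,-0.05],45],[[0,0,0],[0,0,0],45]]' | grep -E "tool|ft_f";  python3 -m inch '[[[0,0,0],[0,0,-0.07],45],[[0,0,0],[0,0,0],45]]' | grep -E "tool|ft_f"; python3 -m inch '[[[0,0,0],[0,0,-0.06],45],[[0,0,0],[0,0,0],45]]' | grep -E "tool|ft_f"
```

```text
tool_pos: [0.5201, -0.2546, 0.0238]
ft_force: [-0.7, -0.2, -3.0]
tool_pos: [0.5203, -0.2546, 0.0223]
ft_force: [-0.4, -0.5, -3.1]
tool_pos: [0.5205, -0.2546, 0.0211]
ft_force: [-0.2, 0.5, -0.2]
```

```bash
python3 -m inch '[[[0,0,0],[0,0,-0.03],45],[[0,0,0],[0,0,0],45]]' | grep -E "tool|ft_f"; python3 -m inch '[[[0,0,0],[0,0,0.01],45],[[0,0,0],[0,0,0],60],[[0,0,0],[0,0,0],70],[[0,0,0],[0,0,0],85],[[0,0,0],[0,0,0],85],[[0,0,0],[0,0,0],85],[[0,0,0],[0,-0.2,0.2],85],[[0,0,0],[0,-0.5,0.5],85],[[0,0,0],[0,-0.7,0.7],85],[[0,0,0],[0,-0.7,0.7],85],[[0,0,0],[0,-0.7,0.7],85],[[0,0,0],[0,0,1],85],[[0,0,0],[0,0,1],85],[[0,0,0],[0,0,1],85],[[0,0,0],[0,0,0],85],[[0,0,0],[0,0,0],85]]'>/dev/null; python3 st.py
python3 - <<'E'
from plant import eyes
from h import *
for n in("scene","top"):
    c=eyes.read_camera(n);cv2.imwrite(f"pics/{n}9.png",c["image"][:,:,::-1])
a=cv2.imread("pics/scene9.png")[90:290,110:390];b=cv2.imread("pics/top9.png")[80:280,140:420]
cv2.imwrite("pics/m9.png",cv2.resize(np.hstack([a,b]),None,fx=1.42,fy=1.42,interpolation=2))
E
```

```text
tool_pos: [0.5204, -0.2546, 0.0211]
ft_force: [-2.2, -1.7, 5.3]
t 36.57 tcp [ 0.5209 -0.3252  0.1671] grasp [ 0.5209 -0.3384  0.1804] y [ 1.    -0.001  0.003] z [ 0.002  0.704 -0.711] tilt 44.7 q [ 1.26  0.86 -0.85  1.22 -0.06  1.68  0.5 ] F [ 0.1  0.9 -0.2] op 84.98972595636434 gf 0.0
```

View pics/m9.png

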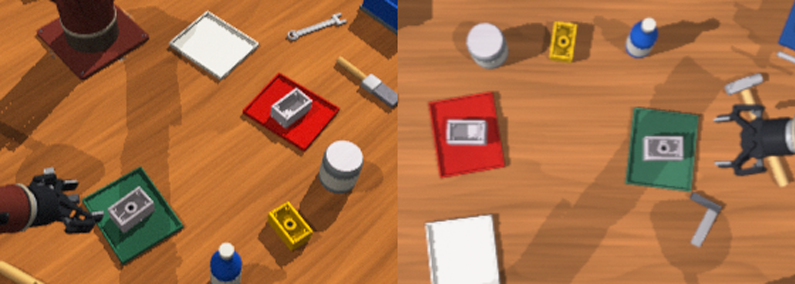

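The cover with the boss sits flat, open side up, in the green tray at (663,148). The bare one sits flat, open side up, in the red tray at (466,132). The bystanders are where they were and the gripper is clear, so I'm handing in.

```bash
python3 -c "
from plant import order;print(order.sign_off())"
```

```text
the job is handed in; nothing more can be done
None
```

Job handed in at about 37 s: the cover with the boss is in the green tray and the one without it is in the red tray, both flat on their backs with the open side up and released.

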